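Load the balance with its calibration weight and hold the recessed adjustment button

TASK

Calibrate the balance: lower the largest steel weight upright onto the middle of the pan (do not drop it) and let go of it, then draw the yellow-handled stylus from its stand and, with the stylus gripped by its handle, push its thin tip down through the orange-ringed hole in the balance's front deck to press the red button inside fully down. Do not press the button before the weight is on the pan, leave the other things where they are, and finish with the stylus still in the gripper, holding the button down.

Things in the scene. Friction and masses are not known exactly. Their poses are not given: they have to be found in the camera images.
- balance: Top-loading balance, fixed to the table, 260 (x) by 190 (y) mm; origin at the table surface under its centre, z up; its front deck (white, flat, top 60 mm above the table) lies on its -x side, from x = -130 to -30 mm, the rest of the body (top 68 mm) and the pan behind it on the +x side. It may be turned a little about z.
- pan_top (a point): Centre of the top face of the round steel pan, 110 mm in diameter, fixed (it does not sink); 45 mm to +x of the balance's centre, 82 mm above the table.
- aperture (a point): Centre of the mouth of the round hole in the balance's front deck, ringed in orange, level with the deck's top, 85 mm to -x and 55 mm to +y of the balance's centre. The hole is vertical, 15 mm in diameter; the top of the red button fills its bottom 12 mm below the mouth.
- cal_button (a joint): Travel of the recessed red push button, straight down, in m: 0 = released, 0.006 = fully down at its stop. A spring returns it: it begins to move at 2.4 N and needs 4.8 N fully down. It counts as held down beyond 0.004.
- weight_large_mid (a point): Centre, half-way up, of the largest of three steel weights (500 g): a cylinder 38 mm in diameter and 45 mm tall with a narrower neck and knob (25 mm) on top, 64 mm tall in all; z up along its axis. The three stand in a row in any order, 70 mm apart, on the blue mat.
- mat: Flat blue mat, 210 (x) by 85 (y) by 4 mm, fixed, on which the weights stand in a row along its x axis, on its middle line; origin at its underside's centre. It lies left or right of the balance, and the stylus stand on the other side.
- stylus_handle (a point): Centre, half-way up, of the stylus's yellow handle: a round bar 16 mm in diameter and 70 mm long. Out of its lower end runs a steel shaft 7 mm in diameter and 55 mm long. z points up along the stylus, from tip to handle. 28 to 56 g. It stands upright in its stand, shaft down, handle wholly above the stand.
- stylus_tip (a point): Lower end of the stylus's steel shaft, 90 mm below the handle's centre along the stylus's axis.
- stand: Black block, 70 by 70 by 65 mm, fixed, with a vertical hole 8.5 mm in diameter in the middle of its top that holds the stylus's shaft; the handle's lower end rests on its top. Origin at its underside's centre. The stylus must be lifted 45 mm and more to leave the hole.
- weight_medium_mid (a point): Centre of the medium steel weight (28 mm in diameter, 50 mm tall, 200 g); not to be moved.
- weight_small_mid (a point): Centre of the small steel weight (22 mm in diameter, 40 mm tall, 100 g); not to be moved.
- jar_mid (a point): Centre of a closed amber jar, 50 mm in diameter, 80 mm tall; bystander.
- beaker_mid (a point): Centre of a glass beaker, 60 mm in diameter, 70 mm tall; bystander.
- dish_mid (a point): Centre of a closed flat dish, 94 mm in diameter, 18 mm tall; bystander.
- vial_box_mid (a point): Centre of an open white divided box, 100 by 85 by 45 mm; bystander.

How it is judged:
By the outcome, as a careful person would: the job done as asked, in the order asked, and still so for the second after the job is handed in, while the arm keeps its last pose, push and grip.
It also fails if it takes over 51 s, if anything falls off the work surface, if the arm or the gripper's body presses on something with over 40 N, if the wrist force passes 120 N, or if a joint passes its speed limit or range.

ROBOT

A 6-joint arm with a two-finger parallel gripper is mounted at the origin on the work surface. World frame = base frame: x ahead of the robot, y to its left, z up, the work surface at z = 0. Lengths are in mm, angles in rad, forces in N, time in s.
With the tool pointing down it reaches from about 275 to 825 mm from the base axis. Payload 4.9 kg.
Tool frame: the origin (TCP) lies at the very end of the fingers, on their centre line; the grasp point (between the pads) lies 19 mm behind it; z points along the fingers, y is the direction in which the jaws open and shut (so a half turn about z gives the same grasp; the last joint's range is limited). The gripper opens to 85 mm and grips with 20 to 120 N. Pads are 22 mm wide; open, the fingers measure 114 mm over their backs; the gripper's body (76 mm by 85 mm) begins 54 mm behind the grasp point. The pads swing forward as they close: fully open they stand 13 mm farther back than shut.
Start: joints at [-1.411, 0.326, -0.193, 1.052, 0, 1.437], TCP at [159.287, -526.447, 231.281] pointing down, gripper open.
Joint ranges: [-2.65, 2.65], [-0.97, 1.79], [-1.3, 1.35], [-1.93, 2.1], [-1.47, 1.37], [-3.14, 3.14]. Speed limits (rad/s): [2.57, 2.57, 3.14, 3.14, 3.14, 3.14].

INTERFACE

Orientations are given as [roll, pitch, yaw] about the fixed x, y, z axes, in that order (R = Rz(yaw) Ry(pitch) Rx(roll)).
In Python, from bench import bot, solve_ik, imaging gives the robot as it stands. Calls block until the motion is done:
- bot.move_ptp(position, orientation): joint-space move of the TCP to a pose.
- bot.movel(position, rot=None, max_speed=150, threshold=None): straight line of the TCP; rot=None keeps the orientation; max_speed is the mean speed in mm/s. With threshold (N) it stops when the force on the tool has changed by that much, and returns True; else False.
- bot.move_j(angles): joint-space move.
- bot.grip(opening, effort=None): opening from 0.0 (shut) to 1.0 (fully open); effort is the grip in N (None keeps the last); returns when the fingers have stopped.
- bot.dwell(seconds).
- solve_ik(position, orientation): joint angles nearest the present ones, or None.
- bot.get_state(): the state.
- imaging.capture(name): name is "side" or "top" or "wrist"; returns the picture (420x560x3 uint8, blue, green, red); there is no depth.
- imaging.camera_model(name): a dict with "K" (3x3 intrinsics, pixels), "position" and "rotation" of the camera in the world. Camera axes: x right, y up, looking along -z (the intrinsics and any distortion apply to the point x, -y, -z); pixel columns grow to the right and rows downward; lengths in mm; the calibration is good to about 2 mm. A picture is of the moment at which its call begins: read the wrist's pose just before it. camera_model takes no time and is no camera call; for the wrist camera it gives the pose at the moment of the call.
A pose or a line that the arm cannot do raises bot.IKError and nothing moves.
- bot.sign_off(): hands the job in, once; it reports no verdict.
The state is a dict: "t": time; "qpos": joint angles; "joint_velocities": joint speeds; "effort": joint torques, N m; "tcp_pos": TCP position; "orientation": TCP orientation; "contact_force": force on the tool from outside, world axes, zero at the start; "wrist_torque": the same for the moment, N m; "opening": opening from 0.0 (shut) to 1.0 (fully open).
Only numpy, scipy, OpenCV 4.12 (cv2) and the standard library are available. Lean on these libraries where they do the work, as an engineer would, in place of code of your own. Each camera call takes 0.05 s, during which the arm holds its last target.

## Working session

There is one attempt and no reset: what is moved stays moved. The work goes in short steps, each a Python script; the robot and the scene stay as the last script left them, time stands still between calls to the robot, and variables do not carry over. Pictures are saved under pics/ and viewed, and the job is handed in when it is done.

```bash
mkdir -p pics; ls; python3 - <<'E'
from bench import bot, solve_ik, imaging
import cv2
for n in ("side","top","wrist"):
    m=imaging.camera_model(n); print(n,m)
    cv2.imwrite(f"pics/{n}0.png",imaging.capture(n))
s=bot.get_state();print(s)
E
```

```text
pics
side {'K': array([[391.51346434,   0.        , 285.32188967],
       [  0.        , 391.51346434, 208.1664259 ],
       [  0.        ,   0.        ,   1.        ]]), 'position': array([159.97216291, 820.42089523, 717.48264685]), 'rotation': array([ 0.9753898 ,  0.00722686, -2.68085473])}
top {'K': array([[435.48630206,   0.        , 271.32657278],
       [  0.        , 435.48630206, 205.66893212],
       [  0.        ,   0.        ,   1.        ]]), 'position': array([ 258.75597719,  -12.52657819, 1462.83692186]), 'rotation': array([ 0.23288124, -0.00276852, -1.50327662])}
wrist {'K': array([[333.34276155,   0.        , 283.76360609],
       [  0.        , 333.34276155, 210.68157967],
       [  0.        ,   0.        ,   1.        ]]), 'position': array([ 239.2457437 , -501.85858282,  371.923071  ]), 'rotation': array([-3.32280327e-01,  8.46807897e-04, -1.27651808e+00])}
{'t': 0.15, 'qpos': array([-1.41119564e+00,  3.26804325e-01, -1.93362112e-01,  1.05197372e+00,
        2.25999502e-05,  1.43660747e+00]), 'joint_velocities': array([-5.79517296e-05,  3.56018031e-04,  2.76100746e-03, -1.01092507e-03,
        6.74549013e-04, -2.24637258e-04]), 'effort': array([ 5.50182504e-04, -4.43708360e+01,  2.62661755e+01,  1.05277568e-02,
       -7.24270035e-05,  3.38426844e-06]), 'tcp_pos': array([ 159.22322581, -525.99217395,  230.66197617]), 'orientation': array([-3.14026393e+00, -2.02182754e-04,  2.93789389e-01]), 'contact_force': array([-0.06379097,  0.51618183,  0.48271329]), 'wrist_torque': array([ 0.00273257, -0.01748421,  0.02116401]), 'opening': 1.000463084261187}
```

View pics/top0.png

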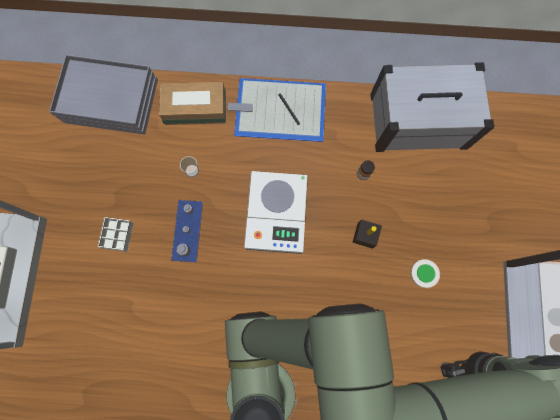

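View pics/side0.png

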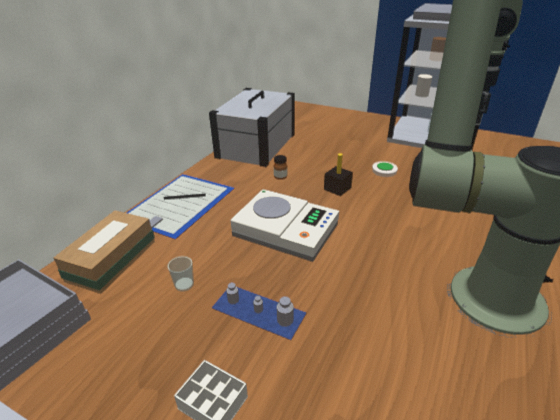

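View pics/wrist0.png

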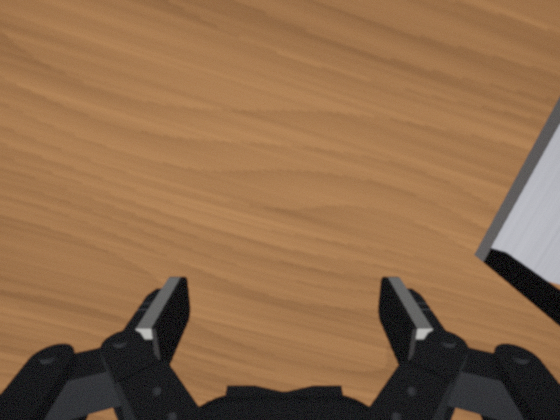

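The top view shows the weights on the mat at (187,209), (185,229) and (182,249), the last being the largest. The pan is at (277,196), the orange ring at (257,235) and the stylus at (373,229). In the side view the large weight is at (286,312), the ring at (304,235) and the stylus at (339,163). I'll enlarge these.

```bash
cat > h.py <<'E'
import numpy as np, cv2
from scipy.spatial.transform import Rotation as R
from bench import bot, solve_ik, imaging
def ray(m,u,v):
    K=m["K"]; d=np.array([(u-K[0,2])/K[0,0],-(v-K[1,2])/K[1,1],-1.])
    r=R.from_euler("xyz",m["rotation"]).as_matrix()
    d=r@d; return np.array(m["position"]),d/np.linalg.norm(d)
def atz(m,u,v,z):
    p,d=ray(m,u,v); return p+d*(z-p[2])/d[2]
def tri(obs):
    A=np.zeros((3,3));b=np.zeros(3);rs=[ray(*o) for o in obs]
    for p,d in rs:
        M=np.eye(3)-np.outer(d,d);A+=M;b+=M@p
    x=np.linalg.solve(A,b)
    return x,[np.linalg.norm((np.eye(3)-np.outer(d,d))@(x-p)) for p,d in rs]
def proj(m,X):
    r=R.from_euler("xyz",m["rotation"]).as_matrix(); c=r.T@(np.asarray(X)-m["position"])
    q=m["K"]@np.array([c[0],-c[1],-c[2]]); return q[:2]/q[2]
def crop(src,dst,u0,v0,w,h,s):
    im=cv2.imread(src) if isinstance(src,str) else src
    c=cv2.resize(im[v0:v0+h,u0:u0+w],None,fx=s,fy=s,interpolation=cv2.INTER_CUBIC); cv2.imwrite(dst,c)
E
python3 - <<'E'
from h import *
crop("pics/top0.png","pics/t1.png",165,165,150,110,5)
crop("pics/top0.png","pics/t2.png",340,200,60,60,8)
crop("pics/side0.png","pics/s1.png",205,180,150,155,4-0)
crop("pics/side0.png","pics/s2.png",310,140,60,60,8)
E
```

```text
(no output)
```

View pics/t1.png

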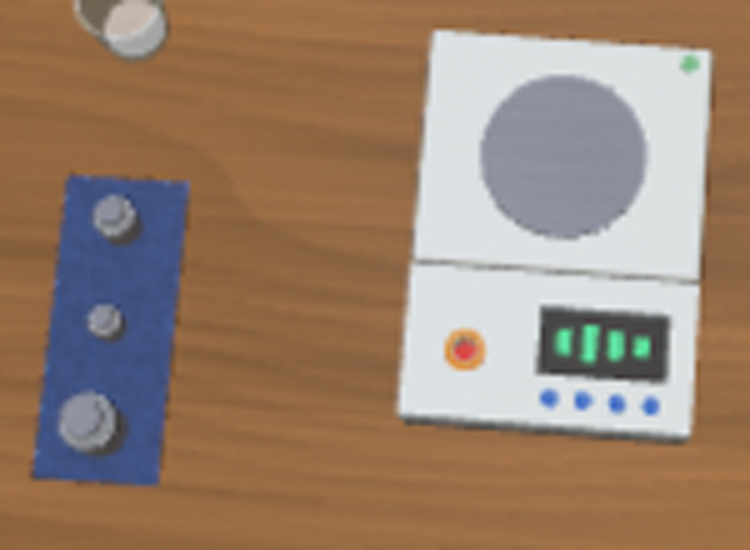

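View pics/t2.png

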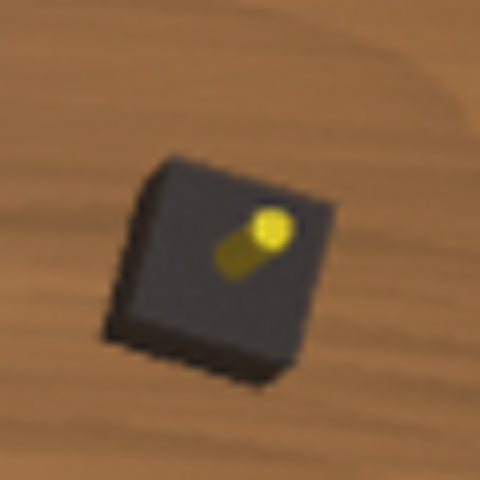

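```bash
python3 - <<'E'
from h import *
crop("pics/side0.png","pics/s1b.png",205,185,150,150,4)
E
```

```text
(no output)
```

View pics/s1b.png

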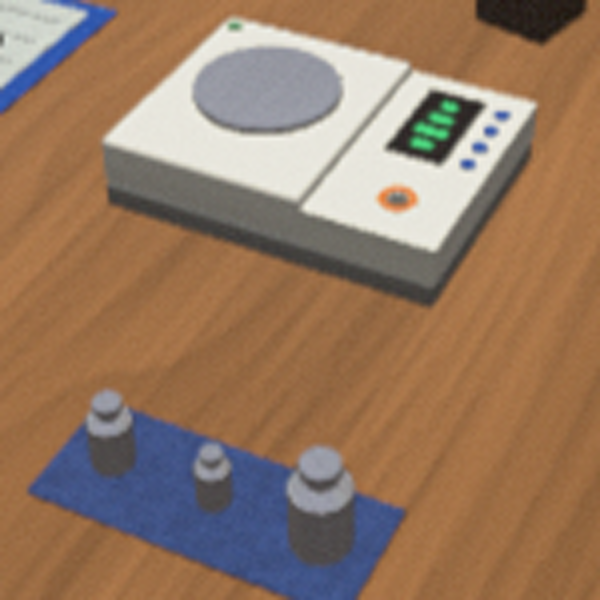

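View pics/s2.png

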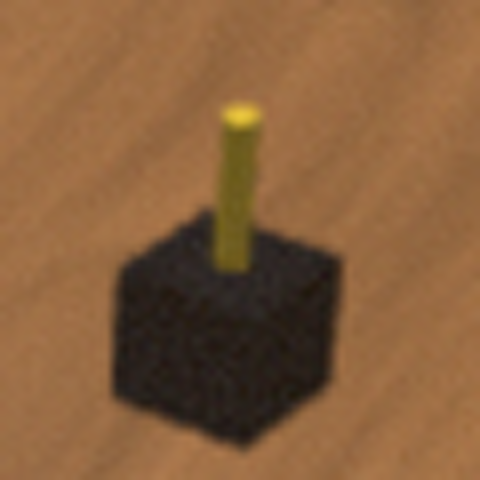

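```bash
python3 - <<'E'
from h import *
T=imaging.camera_model("top");S=imaging.camera_model("side")
P={"knobtop(68)":((87,415),(321,465)),"pan(82)":((564,157),(269,88)),"ring(60)":((465,350),(398,199))}
def t1(p,s=5,o=(165,165)): return (p[0]+.5)/s-.5+o[0],(p[1]+.5)/s-.5+o[1]
for k,(a,b) in P.items():
    print(k,*tri([(T,*t1(a)),(S,*t1(b,4,(205,185)))]))
print("stylus top",*tri([(T,*t1((273,229),8,(340,200))),(S,*t1((241,117),8,(310,140)))]))
print("stand hole z65",atz(T,*t1((231,262),8,(340,200)),65),atz(S,*t1((233,268),8,(310,140)),65))
# balance corners
for n,a,z in (("FL",(400,415),60),("FR",(690,438),60),("BL",(434,30),68),("BR",(712,50),68)):print(n,atz(T,*t1(a),z))
for n,a in (("mat BL",(68,176)),("BR",(188,182)),("FL",(33,477)),("FR",(158,485))):print(n,atz(T,*t1(a),4))
for n,a in (("st",(175,155)),("",(335,203)),("",(296,360)),("",(133,317))):print(n,atz(T,*t1(a,8,(340,200)),65))
E
```

```text
knobtop(68) [432.12338264 284.41133997  62.8652578 ] [np.float64(0.26857033408919584), np.float64(0.26857033408920794)]
pan(82) [621.14919871 -11.63246618  79.19840562] [np.float64(0.8160696037458459), np.float64(0.8160696037457138)]
ring(60) [492.24613264  44.41339026  59.67332786] [np.float64(0.9515368700062151), np.float64(0.9515368700063247)]
stylus top [ 525.07927899 -316.21216583  133.34137238] [np.float64(1.4636731806280285), np.float64(1.463673180628139)]
stand hole z65 [ 522.4402458 -315.2711866   65.       ] [ 523.31787986 -311.24876244   65.        ]
FL [445.95502527  82.93061367  60.        ]
FR [ 443.78314811 -105.13610384   60.        ]
BL [705.2045625   80.80884295  68.        ]
BR [ 703.93870807 -106.04591389   68.        ]
mat BL [603.12932784 328.90125128   4.        ]
BR [604.52540682 245.84419379   4.        ]
FL [395.2862196  328.02442185   4.        ]
FR [395.63830673 244.13975652   4.        ]
st [ 565.33819023 -291.65526437   65.        ]
 [ 549.76569754 -357.27741491   65.        ]
 [ 484.06073823 -342.13773433   65.        ]
 [ 497.13680715 -275.99273855   65.        ]
```

The stereo points agree with the stated sizes: knob top 63 (68 expected), pan 79 (82), ring 60 (60), stylus top 133 (135). Next I'll refine the weight with the wrist camera.

```bash
python3 - <<'E'
from h import *
q=solve_ik([432,285,190],[np.pi,0,np.pi]);print(q)
bot.move_ptp([432,285,190],[np.pi,0,np.pi])
s=bot.get_state();print(s["t"],s["tcp_pos"],s["orientation"],s["contact_force"])
W=imaging.camera_model("wrist");im=imaging.capture("wrist");cv2.imwrite("pics/w1.png",im)
np.save("w1.npy",W,allow_pickle=True)
for z in (68,49,4):print(z,proj(W,[432,285,z]))
E
```

```text
[ 0.44048486  0.29927745 -0.34226165  0.92925722  0.          0.44048486]
3.1583 [432.4991931  284.44717932 190.03814935] [-3.14148250e+00  2.60287765e-04  3.14031285e+00] [ 0.7694042  -0.51312326 -0.91098092]
68 [284.74424251 203.11126664]
49 [284.70549683 196.56909691]
4 [284.63021639 183.85807188]
```

View pics/w1.png

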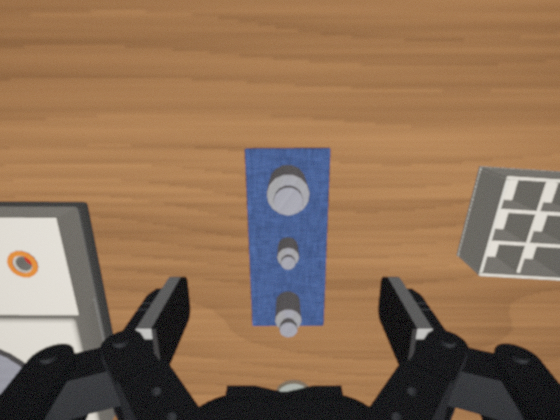

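The large weight's knob is near (288,199) in the wrist view, with the ring at (22,263) and the small weight at (288,258). I'll enlarge the knob.

```bash
python3 - <<'E'
from h import *
crop("pics/w1.png","pics/w1c.png",250,155,80,60,10)
crop("pics/w1.png","pics/w1d.png",0,235,60,60,10)
E
```

```text
(no output)
```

View pics/w1c.png

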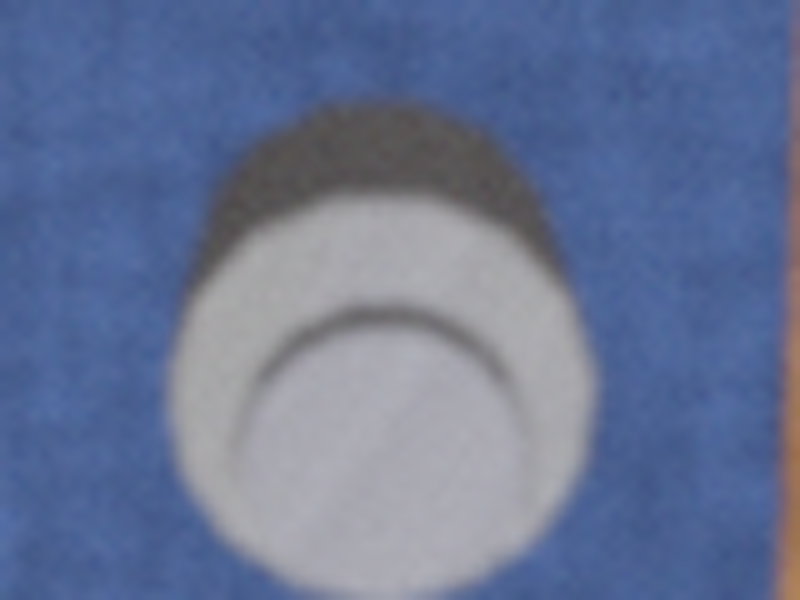

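View pics/w1d.png

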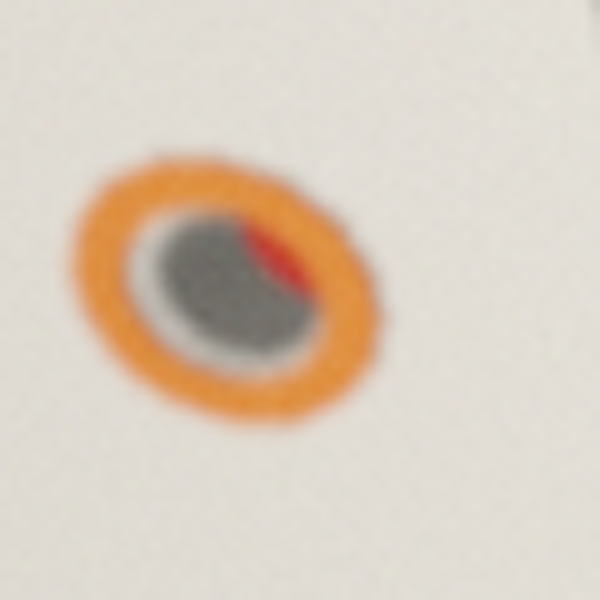

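```bash
python3 - <<'E'
from h import *
W=np.load("w1.npy",allow_pickle=True).item()
T=imaging.camera_model("top");S=imaging.camera_model("side")
print(atz(W,288.0,200.5,68),atz(T,182,247.6,68),atz(S,284.9,300.9,68), tri([(W,288.0,200.5),(T,182,247.6),(S,284.9,300.9)]))
print("ring",atz(W,22.4,263.6,60),atz(T,257.6,234.6,60),atz(S,304.1,234.4,60),tri([(W,22.4,263.6),(T,257.6,234.6),(S,304.1,234.4)]))
E
```

```text
[429.73579633 287.69140933  68.        ] [431.22826453 283.24043447  68.        ] [430.17890869 288.69015015  68.        ] (array([431.60240726, 285.79973951,  63.57050484]), [np.float64(2.0025077714022737), np.float64(1.5990243782700497), np.float64(0.6245053921925146)])
ring [492.28630288  45.92395086  60.        ] [491.26208493  44.14131296  60.        ] [493.08111808  44.99306405  60.        ] (array([492.50161302,  44.59813958,  59.22238074]), [np.float64(0.5907363134711111), np.float64(1.1726677555804346), np.float64(0.8693488055317873)])
```

```bash
python3 - <<'E'
from h import *
bot.movel([430.5,286.3,60],max_speed=150)
r=bot.movel([430.5,286.3,12],max_speed=80,threshold=8)
s=bot.get_state();print(r,s["t"],s["tcp_pos"],s["contact_force"])
if not r or s["tcp_pos"][2]<14:
    bot.grip(0.0,60)
    s=bot.get_state();print(s["t"],s["tcp_pos"],s["opening"],s["contact_force"])
    bot.movel([430.5,286.3,45],max_speed=60)
    s=bot.get_state();print(s["t"],s["tcp_pos"],s["opening"],s["contact_force"])
    cv2.imwrite("pics/w2.png",imaging.capture("wrist"))
    cv2.imwrite("pics/s3.png",imaging.capture("side"))
E
```

```text
False 4.975 [430.6989382  286.41424925  12.20093508] [-0.63772864  0.10695917 -0.01185215]
5.4833 [430.85213294 287.145469    12.79913582] 0.429096171152955 [-1.95817162  2.04784743  5.54721957]
6.1833 [430.46414778 286.23563585  45.0563938 ] 0.4290164482929645 [-0.39798382  0.26547389 -5.25235873]
```

View pics/w2.png

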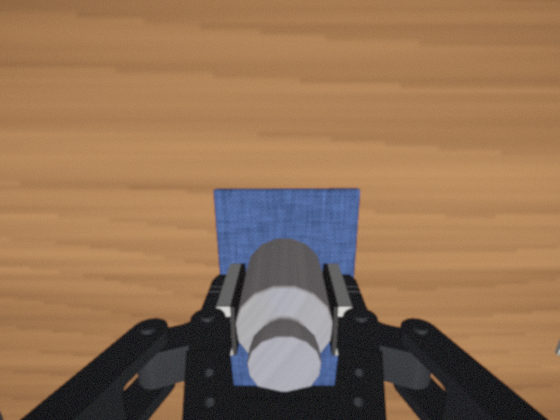

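View pics/s3.png

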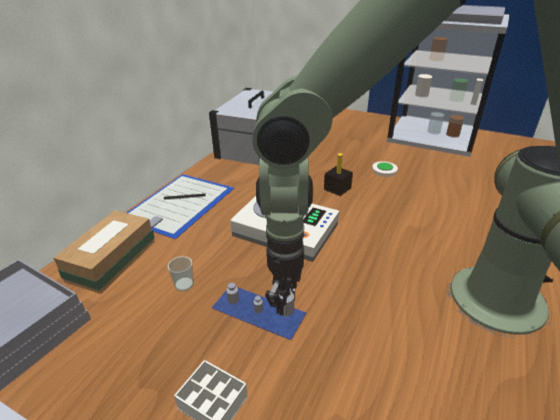

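The weight hangs upright between the pads (about 5 N on the wrist), knob at (285,360). The other weights are undisturbed. Carrying it to the pan now.

```bash
python3 - <<'E'
from h import *
bot.movel([430.5,286.3,130],max_speed=150)
bot.movel([621.5,-11.4,130],max_speed=180)
bot.movel([621.5,-11.4,99],max_speed=60)
s=bot.get_state();print(s["t"],s["tcp_pos"],s["opening"],s["contact_force"])
r=bot.movel([621.5,-11.4,85],max_speed=15,threshold=3)
s=bot.get_state();print(r,s["t"],s["tcp_pos"],s["opening"],s["contact_force"])
W=imaging.camera_model("wrist")
cv2.imwrite("pics/w4.png",imaging.capture("wrist"))
cv2.imwrite("pics/s4.png",imaging.capture("side"))
print(proj(W,[621.5,-11.4,82]))
crop("pics/s4.png","pics/s4c.png",210,110,150,150,4)
E
```

```text
9.7833 [621.46506452 -11.41669392  98.78317874] 0.43095756062995205 [ 0.59781599  0.44184971 -4.13645153]
True 10.3917 [621.52058649 -11.42186828  90.83923046] 0.43182008086143375 [ 0.15378342 -0.1753958   4.73615079]
[284.09215611 271.65162579]
```

View pics/w4.png

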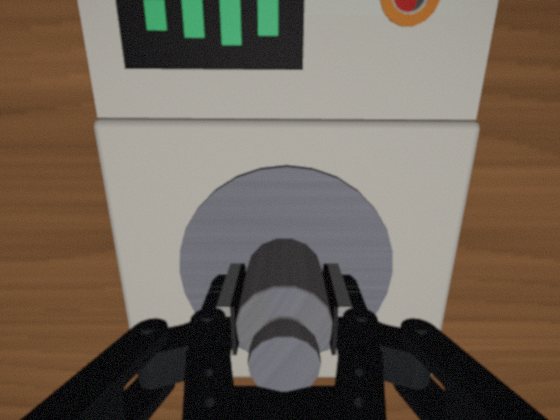

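View pics/s4c.png

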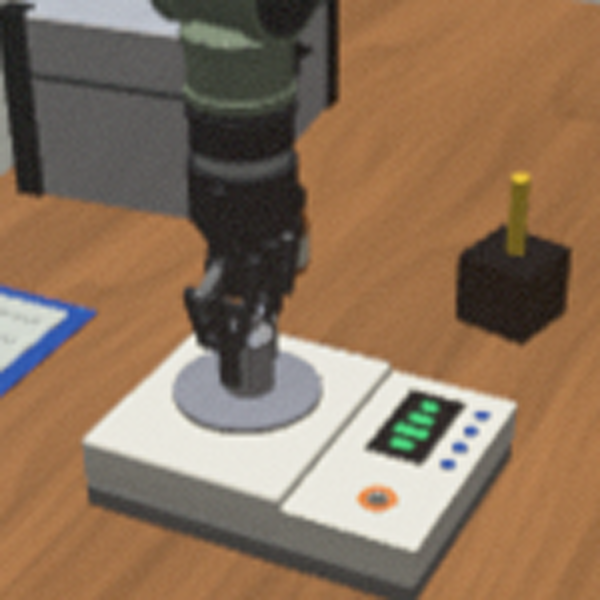

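The weight is standing in the middle of the pan: pan centre is about x=286 in the wrist view and the weight is at 285. Contact came at 90.8, close to the 90 expected. Releasing it and going to the stylus.

```bash
python3 - <<'E'
from h import *
bot.grip(1.0)
bot.movel([621.5,-11.4,190],max_speed=110)
s=bot.get_state();print(s["t"],s["tcp_pos"],s["opening"],s["contact_force"])
cv2.imwrite("pics/w5.png",imaging.capture("wrist"))
bot.movel([523.5,-315,210],max_speed=220)
s=bot.get_state();print(s["t"],s["tcp_pos"],s["orientation"],s["contact_force"])
W=imaging.camera_model("wrist")
np.save("w6.npy",W,allow_pickle=True)
cv2.imwrite("pics/w6.png",imaging.capture("wrist"))
cv2.imwrite("pics/s6.png",imaging.capture("side"))
cv2.imwrite("pics/t6.png",imaging.capture("top"))
for z in (135,65):print(proj(W,[523.5,-315,z]))
E
```

```text
12.1 [620.9421811  -11.33673072 189.1997647 ] 0.9983488457289793 [-0.0020599   0.42497532 -0.54155926]
13.75 [ 523.7881868  -313.96913972  209.91322222] [ 3.14057533 -0.00397789 -3.14024827] [-0.00305002  0.10275919  0.34070402]
[282.45986988 224.40829281]
[282.73714989 196.20455345]
```

View pics/w5.png

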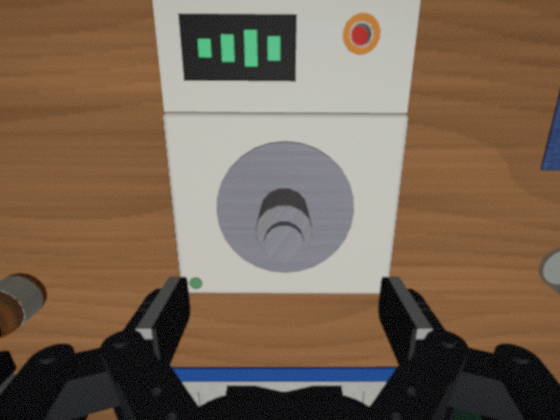

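View pics/w6.png

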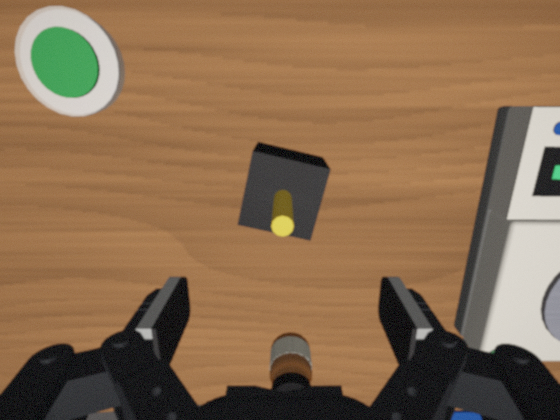

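View pics/s6.png

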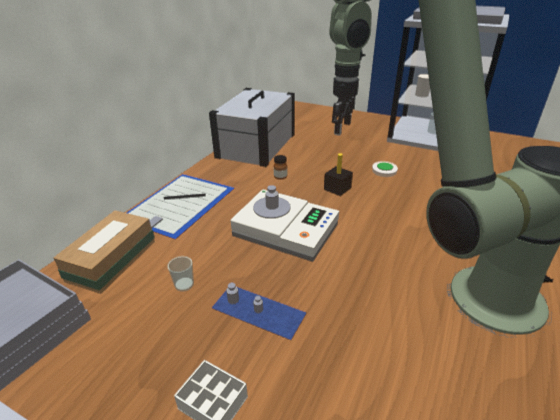

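The weight stands alone on the pan, axis near (284,210) against pan centre (285,206). The stylus top is at (283,226) and its base at (283,195). Zooming for precision.

```bash
python3 - <<'E'
from h import *
crop("pics/w6.png","pics/w6c.png",250,180,60,60,10)
E
```

```text
(no output)
```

View pics/w6c.png

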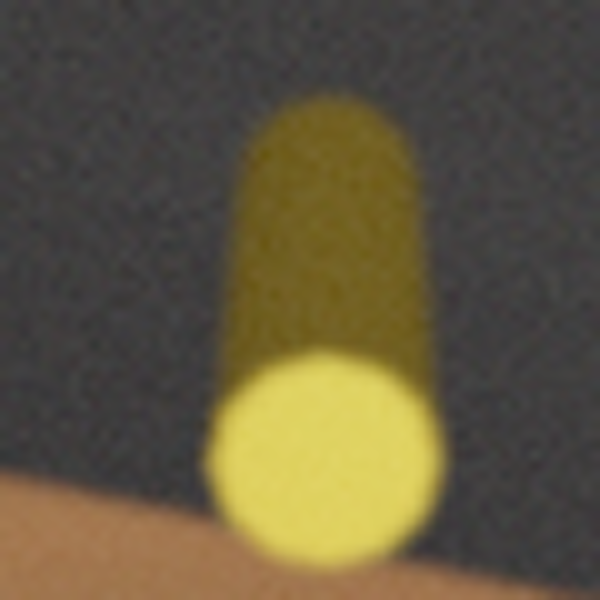

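```bash
python3 - <<'E'
from h import *
W=np.load("w6.npy",allow_pickle=True).item()
T=imaging.camera_model("top");S=imaging.camera_model("side")
print(atz(W,282.2,225.6,135),atz(W,282.6,197.6,65))
print(atz(T,373.7,228.2,135),atz(S,339.7,154.2,135),tri([(W,282.2,225.6),(T,373.7,228.2),(S,339.7,154.2)]))
E
```

```text
[ 524.38953656 -315.18054213  135.        ] [ 524.80133944 -315.12179003   65.        ]
[ 523.26542231 -316.17734373  135.        ] [ 525.5014875  -312.95291092  135.        ] (array([ 524.88296895, -315.63528221,  133.74625613]), [np.float64(0.4495342529787796), np.float64(1.5973180381359176), np.float64(1.4147400794701062)])
```

```bash
python3 - <<'E'
from h import *
bot.movel([524.4,-315,150],max_speed=150)
r=bot.movel([524.4,-315,84],max_speed=90,threshold=8)
s=bot.get_state();print(r,s["t"],s["tcp_pos"],s["contact_force"])
if not r:
    bot.grip(0.0,70)
    s=bot.get_state();print(s["t"],s["tcp_pos"],s["opening"],s["contact_force"],s["wrist_torque"])
    cv2.imwrite("pics/w7.png",imaging.capture("wrist"))
    bot.movel([524.4,-315,172],max_speed=100)
    s=bot.get_state();print(s["t"],s["tcp_pos"],s["opening"],s["contact_force"],s["wrist_torque"])
    W=imaging.camera_model("wrist");np.save("w8.npy",W,allow_pickle=True)
    cv2.imwrite("pics/w8.png",imaging.capture("wrist"))
    cv2.imwrite("pics/s8.png",imaging.capture("side"))
    crop("pics/s8.png","pics/s8c.png",290,70,100,130,4)
E
```

```text
False 15.3333 [ 524.81802506 -315.30651341   84.5693319 ] [-0.21712513 -0.31869024  0.81815417]
15.9917 [ 524.56552531 -315.17357957   84.2874108 ] 0.15693085472127838 [ 0.49739995 -0.21181943  1.93960449] [ 0.00279056  0.07950477 -0.01223098]
17.075 [ 523.98146411 -314.6498314   171.2502246 ] 0.1524943881085929 [ 0.03590309 -0.09364939 -0.07578247] [ 0.01929419 -0.02361253 -0.01509629]
```

View pics/w8.png

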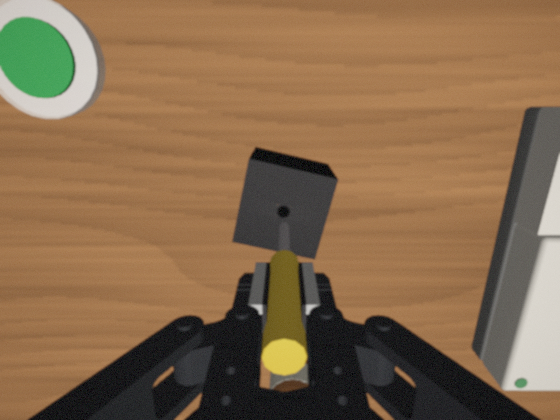

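View pics/s8c.png

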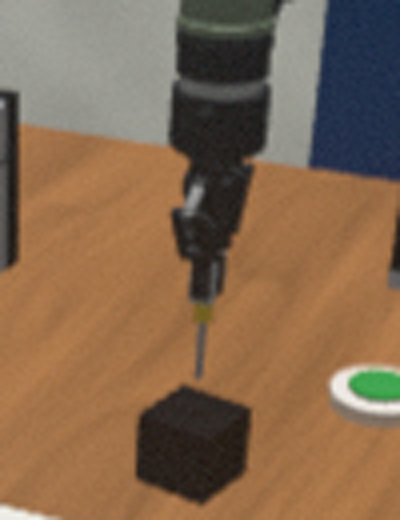

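The stylus is out of its stand, hanging straight, with its shaft tip near (284,222) and the stand's hole at (283,211). Zooming on the tip.

```bash
python3 - <<'E'
from h import *
crop("pics/w8.png","pics/w8c.png",255,200,60,60,10)
W=np.load("w8.npy",allow_pickle=True).item()
print(proj(W,[524,-314.65,97]),proj(W,[524,-314.65,167+55-0]))
E
```

```text
[283.93955966 225.25708597] [284.30019147 358.71589824]
```

View pics/w8c.png

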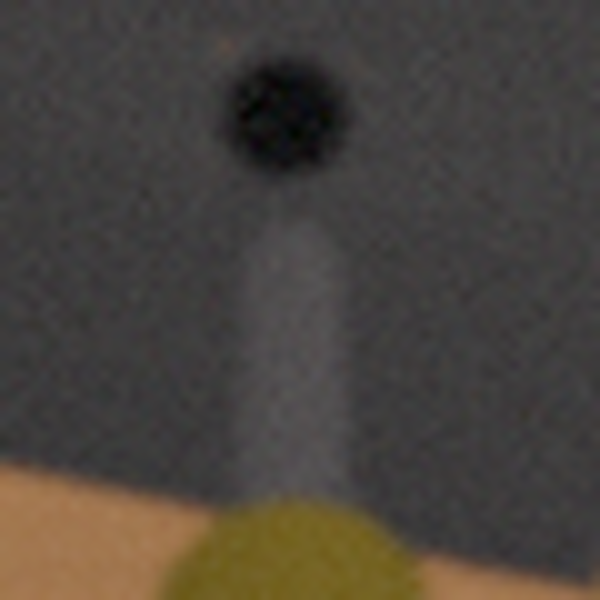

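The tip matches TCP x and y exactly (predicted and seen within 0.3 px). Moving to hover over the ring with the tip about 8 mm above the deck.

```bash
python3 - <<'E'
from h import *
bot.movel([492.3,45,172],max_speed=200)
bot.movel([492.3,45,142],max_speed=80)
bot.dwell(0.2)
s=bot.get_state();print(s["t"],s["tcp_pos"],s["opening"],s["contact_force"])
W=imaging.camera_model("wrist");np.save("w9.npy",W,allow_pickle=True)
im=imaging.capture("wrist");cv2.imwrite("pics/w9.png",im)
sd=imaging.capture("side");cv2.imwrite("pics/s9.png",sd)
crop(im,"pics/w9c.png",240,180,80,60,8)
crop(sd,"pics/s9c.png",270,190,70,60,8)
print(proj(W,[492.3,45,60]), proj(W,list(s["tcp_pos"][:2])+[s["tcp_pos"][2]-74.3]))
E
```

```text
19.8583 [492.76477352  44.95153625 142.52616791] 0.151842508748981 [-0.00989202  0.57811885 -0.87285541]
[284.07992048 220.17594004] [284.01514534 224.9452424 ]
```

View pics/w9c.png

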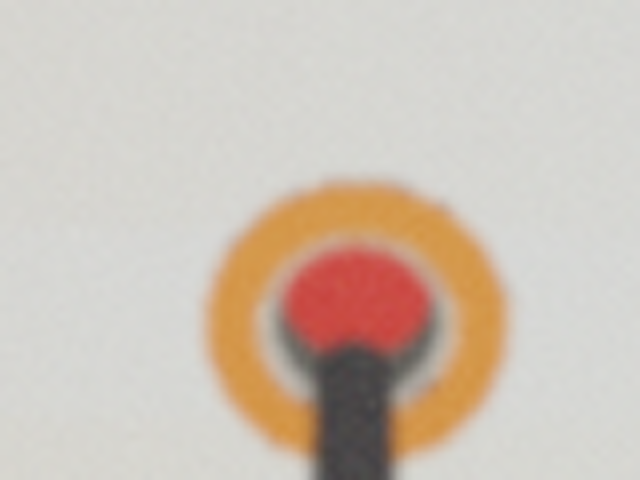

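View pics/s9c.png

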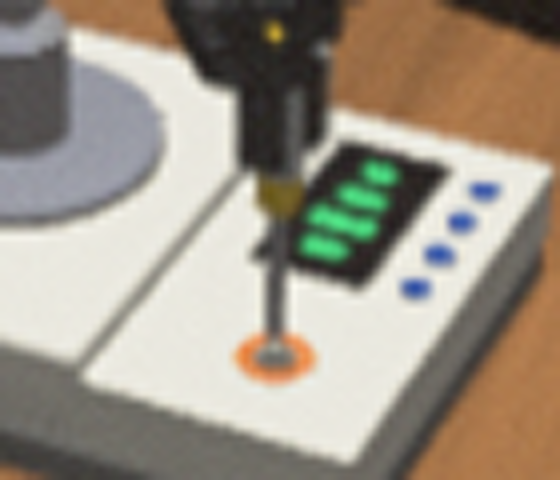

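Ring centre in the wrist crop is (358,320), and the tip at (355,345) sits about 1 mm to +x of it. I'll correct that and push down.

```bash
python3 - <<'E'
from h import *
bot.movel([491.2,45,140],max_speed=20)
r=bot.movel([491.2,45,127],max_speed=30,threshold=4)
s=bot.get_state();print(r,s["t"],s["tcp_pos"],s["contact_force"])
if not r:
    r=bot.movel([491.2,45,111],max_speed=10,threshold=12)
    s=bot.get_state();print(r,s["t"],s["tcp_pos"],s["contact_force"],s["opening"])
    bot.dwell(0.3)
    s=bot.get_state();print(s["t"],s["tcp_pos"],s["contact_force"],s["wrist_torque"])
im=imaging.capture("wrist");cv2.imwrite("pics/w10.png",im)
sd=imaging.capture("side");cv2.imwrite("pics/s10.png",sd)
crop(im,"pics/w10c.png",220,160,120,90,6)
crop(sd,"pics/s10c.png",230,160,110,85,7)
E
```

```text
False 20.8083 [491.11069249  44.99496223 126.8351328 ] [-0.46047709 -0.29446856 -0.55442405]
True 21.9083 [491.56691624  44.97561522 116.08200986] [-1.32596018  0.12828435  6.88169391] 0.15325420820898236
22.2083 [491.50432278  45.00138841 116.09853148] [-1.53693245  0.51867629  7.56365633] [ 0.00696563  0.39320944 -0.00131226]
```

View pics/w10c.png

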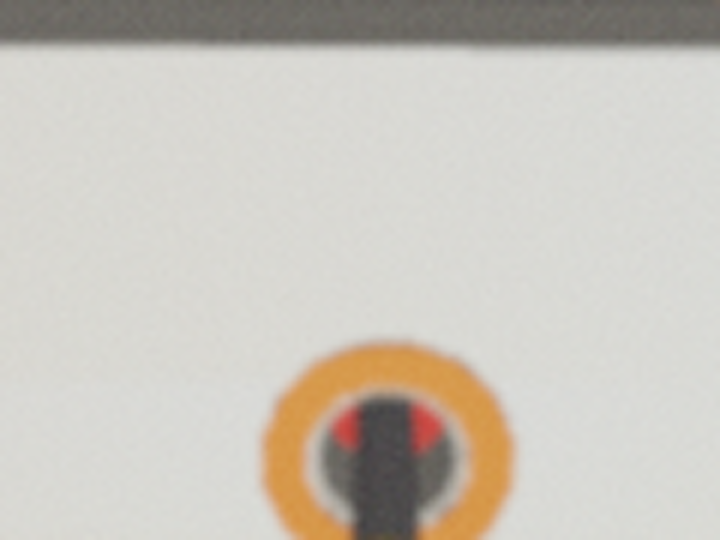

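View pics/s10c.png

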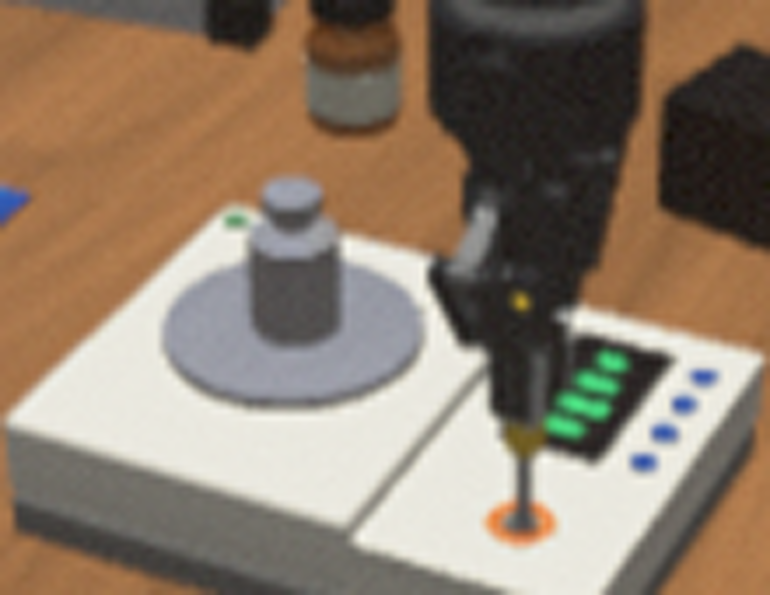

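The tip is inside the ring at (387,400) in the crop. The reaction is 7.6 N and TCP z is 116.1, against 116.3 expected for fully down. I'll push slightly further to confirm it's on the stop.

```bash
python3 - <<'E'
from h import *
r=bot.movel([491.3,45,113.5],max_speed=8,threshold=10)
for i in range(2):
    s=bot.get_state();print(r,s["t"],s["tcp_pos"],s["contact_force"],s["opening"]);bot.dwell(0.5)
W=imaging.camera_model("wrist")
im=imaging.capture("wrist");crop(im,"pics/w11c.png",220,160,120,140,4)
cv2.imwrite("pics/t11.png",imaging.capture("top"))
E
```

```text
True 22.5417 [491.7052731   44.97622495 116.00978445] [-1.95554113 -0.25187782  8.51697733] 0.1573144417689549
True 23.0417 [491.63730244  44.99291968 116.04637058] [-1.41334847 -0.45024437  7.57981461] 0.15502914219552838
```

View pics/w11c.png

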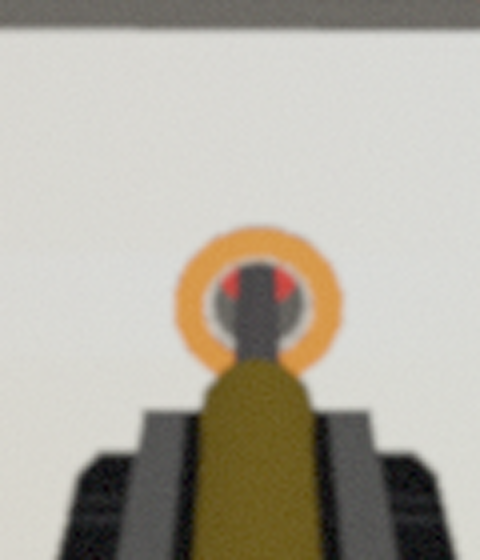

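View pics/t11.png

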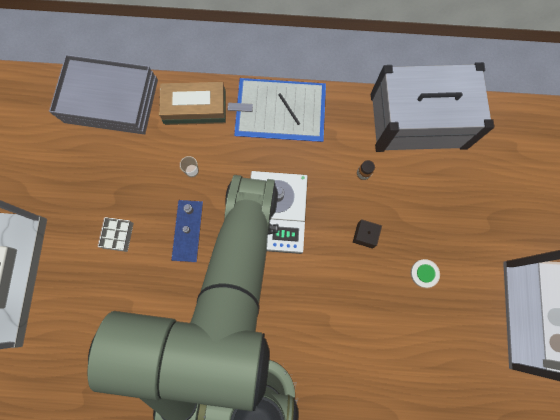

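Neither push moved the tip further, but the stop-on-force hit early. I'll step down half a millimetre at a time without a threshold, watching the force.

```bash
python3 - <<'E'
from h import *
for z in (115.8,115.3,114.8,114.3):
    bot.movel([491.3,45,z],max_speed=5); bot.dwell(0.3)
    s=bot.get_state();print(z,s["t"],s["tcp_pos"],s["contact_force"],s["opening"])
    if s["contact_force"][2]>14: break
E
```

```text
115.8 24.1917 [491.45464547  45.00536533 116.08988867] [-1.3324452   0.50466189  6.462761  ] 0.15659362612566585
115.3 24.7417 [491.64475836  45.01064998 116.00142147] [-1.42063556  0.54639331  9.19956097] 0.1559179134998088
114.8 25.2917 [491.81095979  44.99697895 115.91387084] [-2.44366487  0.39605686 12.36402276] 0.15498551298578253
114.3 25.8417 [491.99219348  44.97599276 115.7898707 ] [-4.28294909  0.53517658 14.93293298] 0.15815007228255235
```

Force rises about 6 N per mm commanded while the tip barely moves, so the button is on its hard stop (its spring is only 0.4 N/mm). I'll ease back a little and hand in.

```bash
python3 - <<'E'
from h import *
bot.movel([491.3,45,115.1],max_speed=5); bot.dwell(0.5)
s=bot.get_state();print(s["t"],s["tcp_pos"],s["contact_force"],s["opening"])
bot.sign_off()
E
```

```text
26.65 [491.70962927  44.99971295 115.95146304] [-2.87668673 -0.47767683 10.04068289] 0.15531769589560582
the job is handed in; nothing more can be done
```

The balance job is done and handed in at 26.7 s of the 51 s allowed. The large weight is upright on the pan, and the stylus, held by its handle, is pressing the button down.

**Weight:** I lowered it until it touched the pan, then let go. Touch came at TCP height 90.8 mm, against 90 expected. Pictures afterwards showed it upright in the middle of the pan.

**Button:**
- **Depth:** the TCP stopped at 116.0 mm, against 116.3 expected for fully down.
- **Hard stop:** force rose about 6 N per mm commanded while the tip hardly moved, so the button is on its stop.
- **Final push:** about 10 N down, with about 3 N sideways. The sideways part is probably friction at the tip.

**Other objects:** the side and top views showed the other two weights, jar, beaker, dish, vial box and stand where they were.

**Disagreements:**
- **Heights:** before the wrist camera was used, the first two-camera heights read 2–5 mm low for the knob, pan and stylus (knob top 63 mm, against 68).
- **Force stops:** one force-limited push stopped earlier than its threshold implied, so I confirmed the end stop with small steps instead.

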